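# Point out the empty nest and confirm it

### The arm

A 7-joint arm with a two-finger parallel gripper is mounted at the origin on the work surface. World frame = base frame: x ahead of the robot, y to its left, z up, the work surface at z = 0. Lengths are in m, angles in rad, forces in N, time in s.
With the tool pointing down it reaches from about 0.425 to 0.925 m from the base axis. Payload 6.8 kg.
Tool frame: the origin (TCP) lies at the very end of the fingers, on their centre line; the grasp point (between the pads) lies 19 mm behind it (ctrl.grip_depth is the distance from the TCP to the grasp point, in m); z points along the fingers, y is the line along which they close (so a half turn about z gives the same grasp; the last joint's range is limited). The gripper opens to 88 mm and grips with 3 to 60 N. Pads are 20 mm wide; open, the fingers measure 115 mm over their backs; the gripper's body (75 mm by 178 mm) begins 61 mm behind the grasp point.
Start: joints at [-1.337, 0.477, 0.022, 1.555, -0.011, 1.109, -0.083], TCP at [0.226, 0.636, 0.223] pointing down, gripper open.
Joint ranges: [-2.96, 2.96], [-0.34, 2.1], [-1.41, 1.46], [0.24, 2.44], [-1.37, 4.51], [0.17, 1.92], [-2.96, 2.96]. Speed limits (rad/s): [2.39, 2.39, 3.14, 3.14, 3.14, 3.14, 3.14].

### API

Orientations are given as a unit quaternion [w, x, y, z].
In Python, from cell import ctrl, optics gives the robot as it stands.
- The arm moves only by the tool jog_arm, never from a script. Its argument "rows" is a list of rows, each a list of 6 numbers: the shift along the tool's x, y, z in units of 30 cm (1.0 is 30 cm), then the turn, a rotation vector about the tool's x, y, z in units of 30 degrees (1.0 is 30 degrees). In form: [[x, y, z, wx, wy, wz], ...]. A call has 1 to 8 rows; each row is the pose to reach, as a shift and turn from the pose commanded when the call began, along the tool's axes at that moment; what a row does not reach only later rows make up. A row lasts 1/10 s, in which the tool goes at most 50 mm and 8.59 degrees, less where a joint would pass 70% of its speed; a pose out of reach is approached as far as the arm can. A call with a number of a shift or a turn outside -1 to 1 is refused whole. A call with a gripper value outside its range is refused whole. "gripper" is the closure, from 0 (fully open) to 1 (shut), set as the call begins (left out, the last holds). The fingers move at their own pace and stop on an object; "grip_force" is the grip in N (left out, the last holds). Time passes only in rows, so rows that repeat a pose let the fingers close. It gives the time, the measured TCP pose, the force, the opening and the grip force at its end, in the units of the state.
- ctrl.observe(): the state, without advancing time (a new reading comes with each control period).
- optics.snapshot(name): name is "scene" or "top" or "wrist"; returns the picture (420x560x3 uint8, red, green, blue); there is no depth.
- optics.camera_params(name): a dict with "vertical_fov" (degrees; the focal length in pixels is half the picture's height over the tangent of half this angle, whatever the lens; pixels are square), "cx", "cy" (the principal point, pixels), "cam_to_world" (4x4, takes a point from camera to world coordinates). Camera axes: x right, y down, z forward; pixel columns grow to the right and rows downward; lengths in m; the calibration is good to about 2 mm. A picture is of the moment at which its call begins: read the wrist's pose just before it. camera_params takes no time and is no camera call; for the wrist camera it gives the pose at the moment of the call.
- ctrl.close_job(): hands the job in; it is judged then, once.
The state is a dict: "time": time; "joint_positions": joint angles; "joint_vel": joint speeds; "joint_efforts": joint torques, N m; "tool_pos": TCP position; "tcp_rot": TCP orientation; "contact_force": force on the tool from outside, world axes, zero at the start; "moment": the same for the moment, N m; "finger_gap": opening from 0.0 (shut) to 1.0 (fully open); "finger_force": force on a finger pad.
Only numpy, scipy, OpenCV 4.12 (cv2) and the standard library are available. Lean on these libraries where they do the work, as an engineer would, in place of code of your own. Each camera call takes 0.05 s, during which the arm holds its last target. There are 200 camera calls.

### The job

One of the four blue nests on the fixture plate has no white bobbin in it: point it out to the line camera by coming down over it until the fingertips are 1 to 4 cm above the middle of its hole, touching nothing, and stay there for two seconds. Then press the green button fully in, let it go and move clear. Do not touch the plate, nests or bobbins, do not point at the filled nests, do not press the red button, and leave the wrench, the oil bottle and the orange bin where they are.

Things in the scene. Friction and masses are not known exactly. Their poses are not given: they have to be found in the camera images.
- fixture: Aluminium fixture plate, 220 x 220 x 15 mm, lying fixed on the table; origin at the centre of its underside, on the table; z up. It carries four nests in a 2 x 2 square, 90 mm apart centre to centre along the plate's x and y axes. The fixture and the control box may swap sides of the table.
- nest_empty_top (a point): Centre of the open mouth of the hole in the EMPTY nest, level with the nest's top face (40 mm above the table); z up. Every nest is a fixed blue block 60 x 60 x 25 mm on the plate with a round hole 27 mm across and 15 mm deep in its top; the empty one shows a black hole floor. Any of the four places may be the empty one.
- nest_a: One of the three FILLED nests, a blue block 60 x 60 x 25 mm with a bobbin standing in its hole; origin at the centre of its underside, 15 mm above the table.
- nest_b: One of the three FILLED nests, a blue block 60 x 60 x 25 mm with a bobbin standing in its hole; origin at the centre of its underside, 15 mm above the table.
- nest_c: One of the three FILLED nests, a blue block 60 x 60 x 25 mm with a bobbin standing in its hole; origin at the centre of its underside, 15 mm above the table.
- nest_empty: The EMPTY nest, the same blue block 60 x 60 x 25 mm; origin at the centre of its underside, 15 mm above the table.
- bobbin_a: A loose white plastic bobbin, 24 mm across, 37 mm tall, 20 g, upright in a filled nest and standing 22 mm above the nest's top face (its top is 62 mm above the table); origin at the centre of its underside.
- bobbin_b: A loose white plastic bobbin, 24 mm across, 37 mm tall, 20 g, upright in a filled nest and standing 22 mm above the nest's top face (its top is 62 mm above the table); origin at the centre of its underside.
- bobbin_c: A loose white plastic bobbin, 24 mm across, 37 mm tall, 20 g, upright in a filled nest and standing 22 mm above the nest's top face (its top is 62 mm above the table); origin at the centre of its underside.
- console: Grey control box, 110 x 200 x 45 mm, fixed on the table; origin at the centre of its underside, on the table. On its top sit the green and the red push buttons, 90 mm apart along the box's y axis, in either order.
- confirm_top (a point): Centre of the top face of the round GREEN push button, 36 mm across, 64 mm above the table when released; z up. It is pressed straight down.
- confirm (a joint): Travel of the green button in m: 0 released, 0.006 fully in. A spring returns it; 1.5 N starts it and 5 N holds it fully in.
- halt_top (a point): Centre of the top face of the round RED push button, same size, height and travel as the green one.
- halt (a joint): Travel of the red button in m: 0 released, 0.006 fully in.
- wrench: Loose steel wrench lying flat on the table between the fixture and the control box, 8 mm thick, about 175 mm long; origin at the centre of its underside.
- oil_bottle: Loose yellow oil bottle with a red cap, 50 mm across, 130 mm tall, standing; origin at the centre of its underside.
- parts_bin: Loose open orange bin with spare bobbins, 100 x 130 x 50 mm; origin at the centre of its underside.
Mind the look-alikes: they are no part of the job. Leave any turquoise look-alike of the bobbin_c alone.

How it is judged:
By the outcome, as a careful person would: the job done as asked, in the order asked, and still so for the second after the job is handed in, with the robot touching nothing.
It also fails if it takes over 42 s, if anything falls off the work surface, if the arm or the gripper's body presses on something with over 40 N, if the wrist force passes 120 N, or if a joint passes its speed limit or range.

## Working session

There is one attempt and no reset: what is moved stays moved. The work goes in short steps, Python scripts to look and compute and a tool call to move; the robot and the scene stay as the last step left them, time stands still between calls to the robot, and variables do not carry over. Pictures are saved under pics/ and viewed, at most 10 in all, crops included, and the job is handed in when it is done.

Besides the shell and the picture viewer there is one more tool, called as name(argument=value, ...), one argument or row to a line, values as JSON. jog_arm: Moves the arm, as the interface text tells. Shifts and turns lie within -1 to 1; 1 stands for 30 cm of shift or 30 degrees of turn. Its arguments: {"type":"object","properties":{"rows":{"type":"array","items":{"type":"array","items":{"type":"number","minimum":-1,"maximum":1}}},"gripper":{"type":"number"},"grip_force":{"type":"number"}},"required":["rows"]}

```bash
mkdir -p pics; python3 - <<'E'
from cell import ctrl, optics
import cv2
s=ctrl.observe();print(s['time'],s['tool_pos'],s['tcp_rot'],s['finger_gap'])
for n in("top","scene"):
    cv2.imwrite(f"pics/{n}1.png",optics.snapshot(n)[:,:,::-1]);print(n,optics.camera_params(n))
E
```

```text
0.0 [0.22604132 0.63539249 0.22168965] [-8.70274461e-05  1.70049887e-01  9.85435038e-01 -9.01893125e-04] 1.0026602457410914
top {'vertical_fov': 42.50112683869541, 'cx': 276.1830969895054, 'cy': 205.7963225987914, 'cam_to_world': array([[ 2.74132205e-02, -9.90135109e-01,  1.37408082e-01,
         4.10829392e-01],
       [-9.99598530e-01, -2.81371545e-02, -3.32854955e-03,
        -9.63108094e-04],
       [ 7.16198621e-03, -1.37261671e-01, -9.90508930e-01,
         1.20850140e+00],
       [ 0.00000000e+00,  0.00000000e+00,  0.00000000e+00,
         1.00000000e+00]])}
scene {'vertical_fov': 53.264094240770724, 'cx': 286.6401784316621, 'cy': 209.7941765382027, 'cam_to_world': array([[-0.87388781,  0.32239734, -0.3638407 ,  0.85059924],
       [ 0.48596507,  0.56000836, -0.67099075,  0.57597622],
       [-0.0125718 , -0.76318451, -0.64605832,  0.62618507],
       [ 0.        ,  0.        ,  0.        ,  1.        ]])}
```

View pics/top1.png

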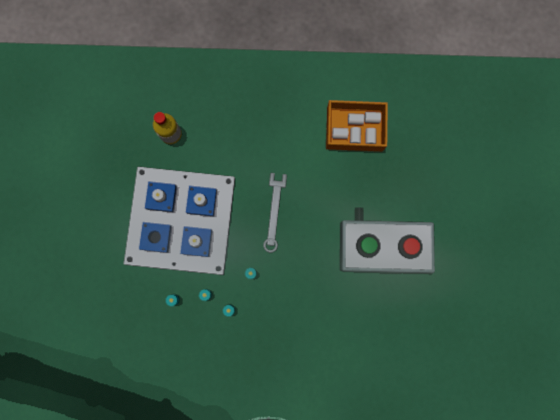

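View pics/scene1.png

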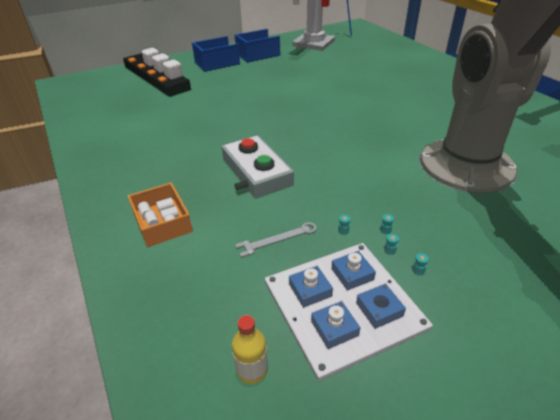

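The top view shows the empty nest at about (154,238) with a black hole, and the bobbins in the other three. The green button is at (370,245) and the red at (411,246). In the scene view the same empty nest is at (381,301) and the green button at (264,163).

```bash
cat > h.py <<'E'
import numpy as np, cv2
from scipy.spatial.transform import Rotation as R
from cell import ctrl, optics
def ray(n,u,v,z,P=None):
    P=P or optics.camera_params(n);f=210/np.tan(np.radians(P['vertical_fov']/2));T=P['cam_to_world']
    d=T[:3,:3]@[(u-P['cx'])/f,(v-P['cy'])/f,1];o=T[:3,3]
    return o+d*(z-o[2])/d[2]
def blob(im,mask,u,v,r):
    m=np.zeros(mask.shape,bool);m[v-r:v+r+1,u-r:u+r+1]=1
    ys,xs=np.nonzero(mask&m);return xs.mean(),ys.mean(),len(xs)
def rel(target):
    s=ctrl.observe();q=s['tcp_rot'];M=R.from_quat([q[1],q[2],q[3],q[0]])
    return M.inv().apply(np.array(target)-s['tool_pos'])/0.3
E
python3 - <<'E'
from h import *
im=cv2.imread('pics/top1.png').astype(int);b,g,r=im[...,0],im[...,1],im[...,2]
G=blob(im,(g>1.5*r)&(g>60)&(g>1.3*b),370,245,11);Rd=blob(im,(r>2*g)&(r>60),411,246,14)
H=blob(im,(im.max(2)<50),154,238,9);N=blob(im,(b>1.5*r),154,238,22)
print(G,Rd,H,N)
print('green',ray('top',*G[:2],.064),'red',ray('top',*Rd[:2],.064),'hole',ray('top',*H[:2],.03),ray('top',154.5,237.5,.04))
for p in[(158,195),(200,199),(195,241)]:print(ray('top',*p,.062))
print('scene',ray('scene',381,301,.03),ray('scene',264,160,.064))
for p in[(139,170),(235,176),(222,273),(125,265)]:print('corner',ray('top',*p,.015))
for p in[(278,180),(270,245)]:print('wr',ray('top',*p,.008))
s=ctrl.observe();q=s['tcp_rot'];print(R.from_quat([q[1],q[2],q[3],q[0]]).as_matrix().round(3))
print(optics.camera_params('wrist'))
E
```

```text
(np.float64(368.80263157894734), np.float64(244.8684210526316), 228) (np.float64(411.4095238095238), np.float64(245.72380952380954), 210) (np.float64(nan), np.float64(nan), 0) (np.float64(154.32625189681335), np.float64(236.96509863429438), 659)
green [ 0.49154345 -0.20348624  0.064     ] red [ 0.49225275 -0.29397747  0.064     ] hole [nan nan nan] [0.4962305  0.25637455 0.04      ]
[0.58605484 0.24935661 0.062     ]
[0.5799476  0.15894281 0.062     ]
[0.48959521 0.16532411 0.062     ]
scene [0.491814   0.25449803 0.03      ] [ 0.49083594 -0.19827587  0.064     ]
corner [0.64884239 0.30550972 0.015     ]
corner [0.64134474 0.08939598 0.015     ]
corner [0.42436286 0.10967268 0.015     ]
corner [0.43591564 0.32294266 0.015     ]
wr [ 0.63630619 -0.0074879   0.008     ]
wr [0.48907149 0.00632507 0.008     ]
[[-0.942  0.335 -0.   ]
 [ 0.335  0.942 -0.002]
 [-0.    -0.002 -1.   ]]
{'vertical_fov': 62.73277937054259, 'cx': 274.2233157852774, 'cy': 209.59279817106412, 'cam_to_world': array([[ 0.33563073,  0.91051537,  0.24148245,  0.16026249],
       [ 0.94199299, -0.32411487, -0.08717081,  0.6587953 ],
       [-0.00110231,  0.25673198, -0.96648201,  0.38294864],
       [ 0.        ,  0.        ,  0.        ,  1.        ]])}h.py:10: RuntimeWarning: Mean of empty slice.
  ys,xs=np.nonzero(mask&m);return xs.mean(),ys.mean(),len(xs)
  ret = ret.dtype.type(ret / rcount)
```

```bash
python3 -c "
from h import *
print(rel([.4957,.2557,.16]))"
```

```text
[-1.27090229 -0.89111368  0.20763949]
```

jog_arm(
  rows=[
    [-0.99, -0.7, 0.1, 0, 0, 0],
    [-0.99, -0.7, 0.1, 0, 0, 0],
    [-0.99, -0.7, 0.1, 0, 0, 0],
    [-0.99, -0.7, 0.1, 0, 0, 0],
    [-0.99, -0.7, 0.1, 0, 0, 0],
    [-0.99, -0.7, 0.1, 0, 0, 0],
    [-0.99, -0.7, 0.1, 0, 0, 0],
    [-0.99, -0.7, 0.1, 0, 0, 0],
  ],
  gripper=1,
)

```text
time: 0.9
tool_pos: [0.4388, 0.3324, 0.1921]
tcp_rot: [0.0, 0.174, 0.985, -0.001]
contact_force: [-0.2, -0.5, 0.1]
finger_gap: 0.309
finger_force: 0.0
```

```bash
python3 -c "
from h import *
s=ctrl.observe();print(s['time'],s['tool_pos'],s['tcp_rot'],s['finger_gap'],rel([.4957,.2557,.16]))"
```

```text
0.9 [0.43879154 0.33241673 0.19212273] [ 4.84958443e-04  1.73949460e-01  9.84753411e-01 -1.43877458e-03] 0.30870296244052664 [-0.26566794 -0.17497179  0.10792929]
```

jog_arm(
  rows=[
    [-0.27, -0.175, 0.1, 0, 0, 0],
    [-0.27, -0.175, 0.1, 0, 0, 0],
    [-0.27, -0.175, 0.1, 0, 0, 0],
    [-0.27, -0.175, 0.1, 0, 0, 0],
    [-0.27, -0.175, 0.1, 0, 0, 0],
  ],
)

```text
time: 1.4
tool_pos: [0.4936, 0.2636, 0.1627]
tcp_rot: [-0.0, 0.169, 0.986, 0.0]
contact_force: [0.1, 0.2, -0.1]
finger_gap: 0.003
finger_force: 0.0
```

```bash
python3 - <<'E'
from h import *
s=ctrl.observe();print(s['time'],s['tool_pos'],s['tcp_rot'],s['finger_gap'],rel([.4957,.2557,.065]))
P=optics.camera_params('wrist');im=optics.snapshot('wrist')
f=210/np.tan(np.radians(P['vertical_fov']/2));T=P['cam_to_world']
p=T[:3,:3].T@(np.array([.4957,.2557,.04])-T[:3,3]);print('predicted',f*p[:2]/p[2]+[P['cx'],P['cy']]);print(T[:3].tolist())
cv2.imwrite('pics/w1.png',im[:,:,::-1])
E
```

```text
1.4 [0.49357154 0.263568   0.16266325] [-3.28417071e-04  1.69133489e-01  9.85593044e-01  3.26289147e-04] 0.003210463139355626 [-0.01567942 -0.02253402  0.32552045]
predicted [266.51429752 208.66144987]
[[0.3338540372925452, 0.9111510291413863, 0.24154768448084663, 0.42773454949278883], [0.9426241972987277, -0.3229923152221672, -0.0844724036259854, 0.2864215837384418], [0.0010509283491589954, 0.2558901451834653, -0.9667052959136967, 0.3238834153229243]]
```

View pics/w1.png

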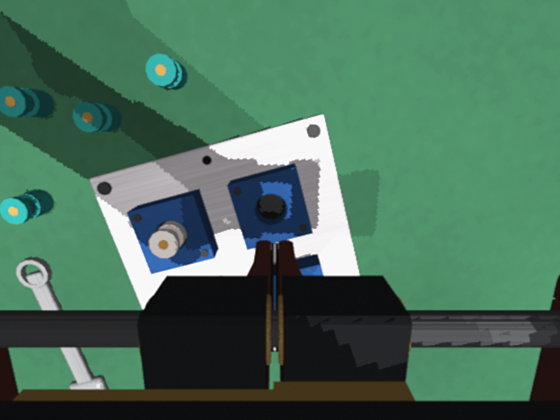

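The hole's mouth shows at about (270,206) against a predicted (266,209), so the two agree within 3 mm. I'll descend now.

jog_arm(
  rows=[
    [-0.015, -0.018, 0.1, 0, 0, 0],
    [-0.015, -0.018, 0.2, 0, 0, 0],
    [-0.015, -0.018, 0.28, 0, 0, 0],
    [-0.015, -0.018, 0.325, 0, 0, 0],
    [-0.015, -0.018, 0.325, 0, 0, 0],
    [-0.015, -0.018, 0.325, 0, 0, 0],
    [-0.015, -0.018, 0.325, 0, 0, 0],
    [-0.015, -0.018, 0.325, 0, 0, 0],
  ],
)

```text
time: 2.25
tool_pos: [0.4975, 0.2559, 0.0663]
tcp_rot: [0.001, 0.17, 0.985, 0.001]
contact_force: [0.6, -0.5, -0.9]
finger_gap: 0.004
finger_force: 0.0
```

```bash
python3 - <<'E'
from h import *
s=ctrl.observe();print(s['time'],s['tool_pos'],s['contact_force'],rel([.496,.257,.065]))
im=optics.snapshot('scene');cv2.imwrite('pics/s2.png',cv2.resize(im[200:400,240:480,::-1],(720,600)))
E
```

```text
2.25 [0.49751984 0.25586775 0.0663265 ] [ 0.60382838 -0.49279913 -0.8767296 ] [0.00604337 0.00185039 0.00441754]
```

View pics/s2.png

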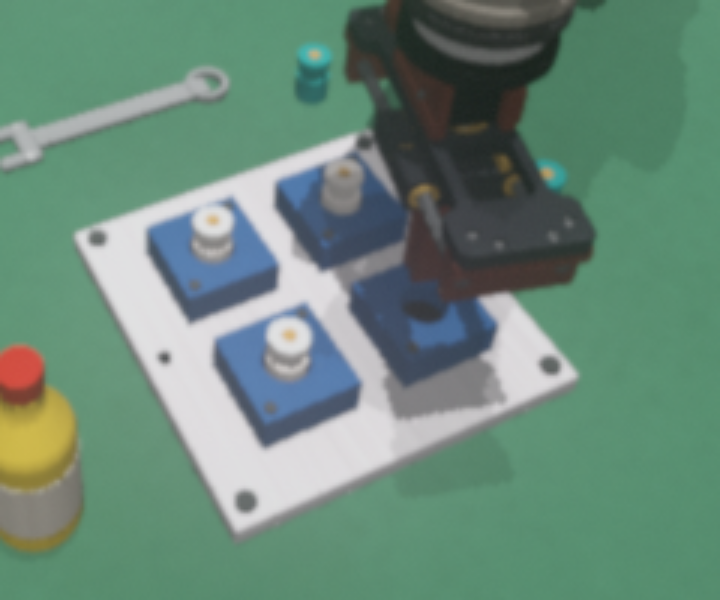

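The fingertips hover just above the empty nest's hole, which sits at (425,305) in the crop, and nothing is touching. I'll hold here.

jog_arm(
  rows=[
    [0, 0, 0, 0, 0, 0],
    [0, 0, 0, 0, 0, 0],
    [0, 0, 0, 0, 0, 0],
    [0, 0, 0, 0, 0, 0],
    [0, 0, 0, 0, 0, 0],
    [0, 0, 0, 0, 0, 0],
    [0, 0, 0, 0, 0, 0],
    [0, 0, 0, 0, 0, 0],
  ],
)

```text
time: 3.1
tool_pos: [0.4968, 0.2553, 0.0651]
tcp_rot: [-0.0, 0.17, 0.985, -0.0]
contact_force: [-0.8, 0.3, 0.0]
finger_gap: 0.008
finger_force: 0.0
```

jog_arm(
  rows=[
    [0, 0, 0, 0, 0, 0],
    [0, 0, 0, 0, 0, 0],
    [0, 0, 0, 0, 0, 0],
    [0, 0, 0, 0, 0, 0],
    [0, 0, 0, 0, 0, 0],
    [0, 0, 0, 0, 0, 0],
    [0, 0, 0, 0, 0, 0],
    [0, 0, 0, 0, 0, 0],
  ],
)

```text
time: 3.9
tool_pos: [0.4968, 0.2554, 0.0652]
tcp_rot: [0.0, 0.17, 0.985, 0.0]
contact_force: [1.1, 0.1, -0.1]
finger_gap: 0.006
finger_force: 0.0
```

jog_arm(
  rows=[
    [0, 0, 0, 0, 0, 0],
    [0, 0, 0, 0, 0, 0],
    [0, 0, 0, 0, 0, 0],
    [0, 0, 0, 0, 0, 0],
    [0, 0, 0, 0, 0, 0],
    [0, 0, 0, 0, 0, 0],
    [0, 0, 0, 0, 0, 0],
    [0, 0, 0, 0, 0, 0],
  ],
)

```text
time: 4.7
tool_pos: [0.4968, 0.2554, 0.0651]
tcp_rot: [-0.0, 0.17, 0.985, 0.0]
contact_force: [0.3, -0.2, -1.0]
finger_gap: 0.005
finger_force: 0.0
```

jog_arm(
  rows=[
    [0, 0, -0.15, 0, 0, 0],
    [0, 0, -0.3, 0, 0, 0],
    [0, 0, -0.38, 0, 0, 0],
    [0, 0, -0.38, 0, 0, 0],
    [0, 0, -0.38, 0, 0, 0],
  ],
)

```text
time: 5.2
tool_pos: [0.4967, 0.2554, 0.1792]
tcp_rot: [0.0, 0.17, 0.985, 0.0]
contact_force: [1.1, -0.1, 0.3]
finger_gap: 0.005
finger_force: 0.0
```

```bash
python3 -c "
from h import *
s=ctrl.observe();print(s['time'],s['tool_pos'],rel([.4915,-.2025,.16]))"
```

```text
5.2 [0.49671338 0.25539604 0.1791707 ] [-0.49509409 -1.44392829  0.06317906]
```

jog_arm(
  rows=[
    [-0.33, -0.96, 0, 0, 0, 0],
    [-0.33, -0.96, 0, 0, 0, 0],
    [-0.33, -0.96, 0, 0, 0, 0],
    [-0.33, -0.96, 0, 0, 0, 0],
    [-0.33, -0.96, 0, 0, 0, 0],
    [-0.33, -0.96, 0, 0, 0, 0],
    [-0.33, -0.96, 0, 0, 0, 0],
    [-0.33, -0.96, 0, 0, 0, 0],
  ],
)

```text
time: 6.0
tool_pos: [0.4924, -0.0507, 0.1777]
tcp_rot: [-0.001, 0.172, 0.985, -0.0]
contact_force: [-0.3, 0.2, 0.3]
finger_gap: 0.006
finger_force: 0.0
```

jog_arm(
  rows=[
    [-0.165, -0.484, 0.063, 0, 0, 0],
    [-0.165, -0.484, 0.063, 0, 0, 0],
    [-0.165, -0.484, 0.063, 0, 0, 0],
    [-0.165, -0.484, 0.063, 0, 0, 0],
    [-0.165, -0.484, 0.063, 0, 0, 0],
    [-0.165, -0.484, 0.063, 0, 0, 0],
  ],
)

```text
time: 6.6
tool_pos: [0.4919, -0.1997, 0.1595]
tcp_rot: [-0.001, 0.168, 0.986, 0.001]
contact_force: [-0.3, 0.1, -0.9]
finger_gap: 0.006
finger_force: 0.0
```

```bash
python3 - <<'E'
from h import *
s=ctrl.observe();print(s['time'],s['tool_pos'],s['tcp_rot'],rel([.4915,-.2025,.07]))
P=optics.camera_params('wrist');im=optics.snapshot('wrist')
f=210/np.tan(np.radians(P['vertical_fov']/2));T=P['cam_to_world']
p=T[:3,:3].T@(np.array([.4915,-.2025,.064])-T[:3,3]);print('predicted',f*p[:2]/p[2]+[P['cx'],P['cy']])
x=im.astype(int);m=(x[...,1]>1.6*x[...,0])&(x[...,1]>1.6*x[...,2])
print(blob(x,m,270,215,30))
cv2.imwrite('pics/w2.png',im[:,:,::-1])
E
```

```text
6.6 [ 0.49194576 -0.19972614  0.15952661] [-7.19156519e-04  1.68398757e-01  9.85718512e-01  5.96847188e-04] [-0.00215112 -0.00949394  0.29841021]
predicted [270.86069961 212.49019716]
(np.float64(270.2717070289427), np.float64(210.76137034849378), 1693)
```

View pics/w2.png

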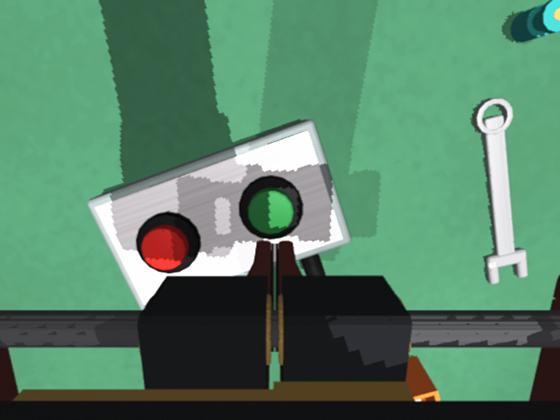

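The green button is centred at (270,211) against a predicted (271,212), and the red one is well clear at (168,243). I'll go down to just above the green button.

jog_arm(
  rows=[
    [-0.002, -0.009, 0.13, 0, 0, 0],
    [-0.002, -0.009, 0.23, 0, 0, 0],
    [-0.002, -0.009, 0.29, 0, 0, 0],
    [-0.002, -0.009, 0.29, 0, 0, 0],
    [-0.002, -0.009, 0.29, 0, 0, 0],
  ],
)

```text
time: 7.15
tool_pos: [0.4917, -0.2038, 0.0736]
tcp_rot: [-0.0, 0.169, 0.986, 0.0]
contact_force: [-0.4, 0.4, 1.2]
finger_gap: 0.004
finger_force: 0.0
```

jog_arm(
  rows=[
    [0, 0, 0.015, 0, 0, 0],
    [0, 0, 0.03, 0, 0, 0],
    [0, 0, 0.04, 0, 0, 0],
    [0, 0, 0.045, 0, 0, 0],
    [0, 0, 0.045, 0, 0, 0],
    [0, 0, 0.045, 0, 0, 0],
  ],
)

```text
time: 7.75
tool_pos: [0.4927, -0.2051, 0.0621]
tcp_rot: [0.001, 0.17, 0.985, 0.001]
contact_force: [-4.5, 4.0, 22.3]
finger_gap: 0.001
finger_force: 11.0
```

jog_arm(
  rows=[
    [0, 0, 0, 0, 0, 0],
    [0, 0, 0, 0, 0, 0],
    [0, 0, 0, 0, 0, 0],
  ],
)

```text
time: 8.05
tool_pos: [0.4927, -0.2051, 0.062]
tcp_rot: [0.001, 0.17, 0.985, 0.001]
contact_force: [-3.1, 4.2, 22.2]
finger_gap: 0.01
finger_force: 10.9
```

```bash
python3 - <<'E'
from h import *
s=ctrl.observe();print(s['time'],s['tool_pos'],s['contact_force'],s['moment'])
im=optics.snapshot('scene');cv2.imwrite('pics/s3.png',cv2.resize(im[110:210,200:320,::-1],(720,600)))
E
```

```text
8.05 [ 0.49271555 -0.20510731  0.06204873] [-3.12991709  4.15478331 22.23396188] [ 0.97125907  0.86975085 -0.00521832]
```

View pics/s3.png

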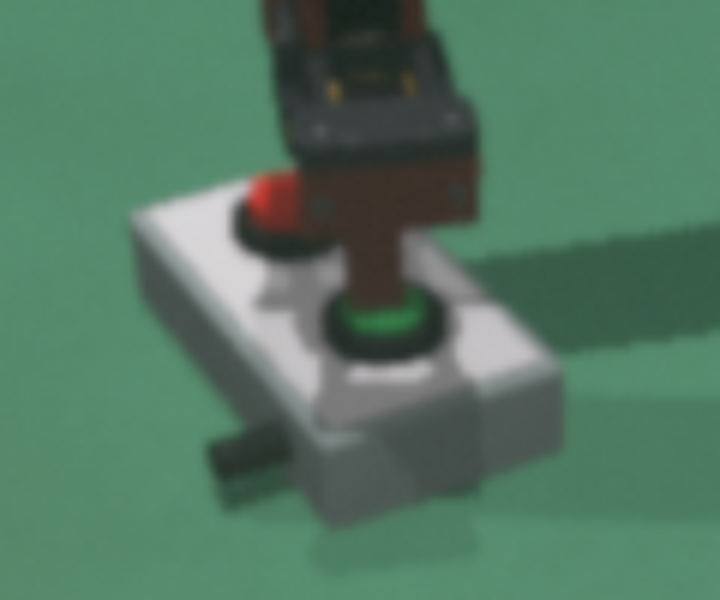

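The fingers are on the green button, but the TCP is only at z = 0.062 with 22 N and a sideways force. A fingertip corner may be resting on the collar. I'll lift, shift about 3 mm to centre and press again in steps.

jog_arm(
  rows=[
    [0, 0, -0.03, 0, 0, 0],
    [0, 0, -0.06, 0, 0, 0],
    [0.009, 0.003, -0.06, 0, 0, 0],
    [0.009, 0.003, -0.06, 0, 0, 0],
    [0.009, 0.003, -0.06, 0, 0, 0],
  ],
)

```text
time: 8.6
tool_pos: [0.4884, -0.2033, 0.0773]
tcp_rot: [-0.001, 0.17, 0.985, 0.0]
contact_force: [-1.0, -0.1, 0.0]
finger_gap: 0.008
finger_force: 0.0
```

jog_arm(
  rows=[
    [0, 0, 0.02, 0, 0, 0],
    [0, 0, 0.04, 0, 0, 0],
    [0, 0, 0.045, 0, 0, 0],
    [0, 0, 0.045, 0, 0, 0],
    [0, 0, 0.045, 0, 0, 0],
  ],
)

```text
time: 9.1
tool_pos: [0.4889, -0.2036, 0.0643]
tcp_rot: [-0.0, 0.17, 0.985, 0.0]
contact_force: [0.1, 0.3, 3.8]
finger_gap: 0.006
finger_force: 1.9
```

jog_arm(
  rows=[
    [0, 0, 0.005, 0, 0, 0],
    [0, 0, 0.01, 0, 0, 0],
    [0, 0, 0.01, 0, 0, 0],
    [0, 0, 0.01, 0, 0, 0],
  ],
)

```text
time: 9.5
tool_pos: [0.489, -0.2036, 0.0622]
tcp_rot: [0.0, 0.17, 0.985, 0.0]
contact_force: [-3.1, 1.9, 14.4]
finger_gap: 0.005
finger_force: 7.4
```

Force was 3.8 N at z = 0.0643 and there was a hard stop at 0.0622. That 2.1 mm matches the spring's remaining travel, with the closed tips reaching about 4 mm past the TCP. So the button is fully in at 14 N, and I'll release and move clear.

jog_arm(
  rows=[
    [0, 0, 0, 0, 0, 0],
    [0, 0, 0, 0, 0, 0],
    [0, 0, -0.05, 0, 0, 0],
    [0, 0, -0.2, 0, 0, 0],
    [0, 0, -0.35, 0, 0, 0],
    [0, 0, -0.45, 0, 0, 0],
    [0, 0, -0.45, 0, 0, 0],
    [0, 0, -0.45, 0, 0, 0],
  ],
)

```text
time: 10.3
tool_pos: [0.4889, -0.2034, 0.1963]
tcp_rot: [0.0, 0.17, 0.985, 0.0]
contact_force: [-0.2, -0.1, -1.2]
finger_gap: 0.008
finger_force: 0.0
```

```bash
python3 - <<'E'
from h import *
s=ctrl.observe();print(s['time'],s['tool_pos'],s['contact_force'])
cv2.imwrite('pics/s4.png',optics.snapshot('scene')[:,:,::-1])
E
```

```text
10.3 [ 0.48892469 -0.20336757  0.19625397] [-0.15800909 -0.06318383 -1.23954323]
```

View pics/s4.png

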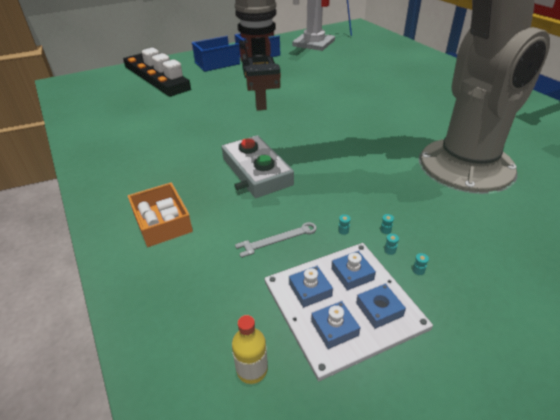

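The arm is clear, the green button at (264,161) is up again, and nothing else has moved.

```bash
python3 -c "
from cell import ctrl
print(ctrl.close_job())"
```

```text
the job is handed in; nothing more can be done
None
```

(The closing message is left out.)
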